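# Check the tube sealer's jaw gap with a feeler gauge

### The job

Check the jaw gap of the tube sealer with the green-handled feeler gauge: pick it up by its handle, slide its blade straight into the gap between the jaws, against the drag of the sprung jaw, until the flange meets the jaws, then let go and leave it there, upright. A right fit gives light, steady drag, so do not force it; leave the yellow and red gauges where they are.

Things in the scene. Friction and masses are not known exactly. Their poses are not given: they have to be found in the camera images.
- green_handle (a point): Centre of the green handle (64 x 18 mm, 40 mm tall, long side along x), 20 mm above its underside. Grip it across its 18 mm, along y. Ahead of it along +x: dark steel stop flange, 34 mm wide, its front face 36 mm from this point, then the blade, its tip at 96 mm. The gauge (about 90 g) stands upright on the bench, among the yellow and red gauges, in any order, about 115 mm apart.
- green_tip (a point): Middle of the tip of the green gauge's steel blade, 96 mm ahead of the handle's centre along +x and 22 mm above the underside; same axes. The blade is 60 mm long, 7 mm thick with a round nose, and 20 mm tall (12 to 32 mm above the underside).
- yellow_handle (a point): Centre of the yellow handle of the gauge that is too thin (blade 3 mm), otherwise like the green one; leave it.
- red_handle (a point): Centre of the red handle of the gauge that is too thick (blade 11 mm), otherwise like the green one; leave it.
- gap (a point): Mouth of the gap between the sealer's two aluminium jaws, 22 mm above the bench, on the centre line of a seated green blade. x points into the gap (level, away from the robot), y left, z up. The jaws' front faces lie at x = 0. The mouth is flared over the first 12 mm, from about 22 mm wide. With the flange against the jaws the blade's tip is at x = 60 mm, the handle's centre at x = -36 mm.
- jaw (a joint): Travel in m of the sprung left jaw away from the fixed right jaw (towards the sealer's +y). 0: at rest, gap 4 mm; the green blade opens it to 0.003; 0.005 is its stop. The spring presses with 2.4 N at rest and about 5 N on the green blade, so the blade drags with roughly 5 to 10 N as it slides.
- green_gauge: The whole green-handled gauge; origin at the centre of the handle's underside, x along the blade, z up.
- sealer: Tube sealer: white bench unit, screwed down, jaws in front. Origin on the bench 22 mm below point gap, same axes; 150 mm long (x 0 to 150 mm), 120 mm wide. The jaws are 45 mm deep and reach 46 mm above the bench, over a 6 mm base plate; the gap is open at the top; the housing (90 mm tall) begins at x = 68 mm.
There are look-alikes about, which are no part of the job. There is more than one size of the green_gauge; the job needs the largest.

How it is judged (in metres and radians):
On the way:
1. the green gauge, held by the fingers, has its blade at least 15 mm into the gap and pushes the sprung jaw back (contact force between the fingers and green_gauge above 0.5 N and x of green_tip in the frame of gap above 0.015 m and value of joint jaw above 0.0015 m), for 0.1 s.
At the end, for the whole second after the job is handed in: The green gauge's blade is in the jaw gap to within 10 mm of the flange meeting the jaws, within 6 mm of the gap's line, within 10 degrees of straight and upright, holding the sprung jaw at least 1.5 mm back; it is released and at rest; the yellow and red gauges are within 30 mm of where they stood (x of green_tip in the frame of gap between 0.05 and 0.066 m and y of green_tip in the frame of gap between -0.006 and 0.006 m and z of green_tip in the frame of gap between -0.01 and 0.015 m and angle between the x axis of green_gauge and the x axis of sealer, either way round below 0.175 rad and angle between green_gauge's own z axis and vertical below 0.175 rad and value of joint jaw above 0.0015 m and contact force between the fingers and green_gauge below 0.1 N and linear speed of green_gauge below 0.02 m/s and distance of each of yellow_handle, red_handle from where it was at the start of the episode below 0.03 m); the robot touches nothing.
It fails at once if the green gauge is forced against the sealer with more than 60 N (contact force between green_gauge and sealer above 60 N).
It fails at once if the yellow or red gauge is moved more than 40 mm (distance of any of yellow_handle, red_handle from where it was at the start of the episode above 0.04 m).
It also fails if it takes over 42 s, if anything falls off the work surface, if the arm or the gripper's body presses on something with over 40 N, if the wrist force passes 120 N, or if a joint passes its speed limit or range.

### The arm

A 6-joint arm with a two-finger parallel gripper is mounted at the origin on a cart in front of the work surface, level with it; the furniture and walls round the work are solid. World frame = base frame: x ahead of the robot, y to its left, z up, the work surface at z = 0. Lengths are in m, angles in degrees, forces in N, time in s.
With the tool pointing down it reaches from about 0.275 to 0.85 m from the base axis. Payload 5.2 kg.
Tool frame: the origin (TCP) lies on the centre line of the jaws, within the pads' length; the fingertips stand 8 mm ahead of it and the grasp point (between the pads) lies 11 mm behind it (tip_extent is the distance from the TCP to the fingertips, in m); z points along the fingers, y is the direction in which the jaws open and shut (so a half turn about z gives the same grasp; the last joint's range is limited). The gripper opens to 85 mm and grips with 20 to 120 N. Pads are 22 mm wide; open, the fingers measure 114 mm over their backs; the gripper's body (76 mm by 85 mm) begins 54 mm behind the grasp point. The pads swing forward as they close: fully open they stand 13 mm farther back than shut.
Start: joints at [-81.463, 14.817, 87.949, -0, 77.235, -11.62], TCP at [0.19, -0.516, 0.239] pointing down, gripper open.
Joint ranges: [-179.93, 179.93], [-52.35, 119.4], [10.71, 147.94], [-69.91, 249.91], [12.55, 155.21], [-178.61, 178.61]. Speed limits (degrees/s): [147.25, 147.25, 180, 180, 180, 180].

### API

Orientations are given as [roll, pitch, yaw] about the fixed x, y, z axes, in that order (R = Rz(yaw) Ry(pitch) Rx(roll)).
In Python, from station import get_obs, read_camera, camera_info, close_job, tip_extent gives the robot as it stands. The module is installed in compiled form; this text tells all that it offers.
- The arm moves only by the tool jog_arm, never from a script. Its argument "series" is a list of rows, each a list of 7 numbers: the closure, from -1 (fully open) to 1 (shut), then the shift along the tool's x, y, z in units of 150 mm (1.0 is 150 mm), then the turn, a rotation vector about the tool's x, y, z in units of 0.5 rad (1.0 is 0.5 rad). A call has 1 to 8 rows; each row shifts and turns the commanded pose from where the row before left it, along the tool's axes as they then stand; what a row does not reach is not made up. A row lasts 1/10 s, in which the tool goes at most 50 mm and 8.59 degrees, less where a joint would pass 70% of its speed; a pose out of reach is approached as far as the arm can. A call with a number of a shift or a turn outside -1 to 1 is refused whole. A call with a gripper value outside its range is refused whole. The fingers move at their own pace and stop on an object; the grip force is fixed at half the most. Time passes only in rows, so rows that do not move let the fingers close. It gives the time, the measured TCP pose, the force and the opening at its end, in the units of the state.
- get_obs(): the state, without advancing time (a new reading comes with each control period).
- read_camera(name): name is "side" or "top"; returns the picture (480x640x3 uint8, blue, green, red); there is no depth.
- camera_info(name): a dict with "K" (3x3 intrinsics, pixels), "world_to_cam" (4x4, takes a point from world to camera coordinates). Camera axes: x right, y down, z forward; pixel columns grow to the right and rows downward; lengths in m; the calibration is good to about 2 mm. A picture is of the moment at which its call begins. camera_info takes no time and is no camera call.
- close_job(): hands the job in, once; it reports no verdict.
The state is a dict: "clock": time; "joint_pos": joint angles; "dq": joint speeds; "effort": joint torques, N m; "eef_pos": TCP position; "tool_rot": TCP orientation; "contact_force": force on the tool from outside, world axes, zero at the start; "torque": the same for the moment, N m; "width": opening from 0.0 (shut) to 1.0 (fully open).
Only numpy, scipy, OpenCV 4.12 (cv2) and the standard library are available. Lean on these libraries where they do the work, as an engineer would, in place of code of your own. Each camera call takes 0.05 s, during which the arm holds its last target.

## Working session

There is one attempt and no reset: what is moved stays moved. The work goes in short steps, Python scripts to look and compute and a tool call to move; the robot and the scene stay as the last step left them, time stands still between calls to the robot, and variables do not carry over. Pictures are saved under pics/ and viewed, and the job is handed in when it is done.

Besides the shell and the picture viewer there is one more tool, called after "Emit:" by a JSON object that holds its "op" and its "data", one argument or row to a line. jog_arm: Moves the arm, as the interface text tells. Shifts and turns lie within -1 to 1; 1 stands for 150 mm of shift or 0.5 rad of turn. Its arguments: {"type":"object","properties":{"series":{"type":"array","items":{"type":"array","items":{"type":"number","minimum":-1,"maximum":1}}}},"required":["series"]}

```bash
mkdir -p pics; python3 - <<'E'
from station import *
import cv2,numpy as np
np.set_printoptions(precision=4,suppress=True)
o=get_obs();print(o)
print(tip_extent if not callable(tip_extent) else tip_extent())
for n in("top","side"):
    cv2.imwrite(f"pics/{n}0.png",read_camera(n)); c=camera_info(n);print(n,np.array(c["K"]),np.array(c["world_to_cam"]))
E
```

```text
{'clock': 0.0, 'joint_pos': array([-81.4628,  14.8586,  88.0111,   0.0012,  77.2329, -11.6182]), 'dq': array([ 0.0071, -0.0408,  0.0001, -0.0497,  0.0036,  0.03  ]), 'effort': array([  0.0018, -44.6023, -29.057 ,  -0.0001,   0.0115,   0.    ]), 'eef_pos': array([ 0.1895, -0.5158,  0.2385]), 'tool_rot': array([-179.8997,   -0.0218,   20.1551]), 'contact_force': array([ 0.0135, -0.2273, -1.2956]), 'torque': array([ 0.0035,  0.0324, -0.0255]), 'width': 0.9998739091017889}
0.008
top [[579.8213   0.     309.5578]
 [  0.     579.8213 245.861 ]
 [  0.       0.       1.    ]] [[-0.0047 -0.9999  0.0123 -0.1252]
 [-0.9977  0.0039 -0.0684  0.4718]
 [ 0.0683 -0.0126 -0.9976  1.1515]
 [ 0.      0.      0.      1.    ]]
side [[516.9425   0.     321.4557]
 [  0.     516.9425 240.169 ]
 [  0.       0.       1.    ]] [[-0.9307 -0.3651 -0.0246  0.3935]
 [-0.1069  0.3354 -0.936   0.1257]
 [ 0.35   -0.8685 -0.3512  0.8996]
 [ 0.      0.      0.      1.    ]]
```

View pics/top0.png

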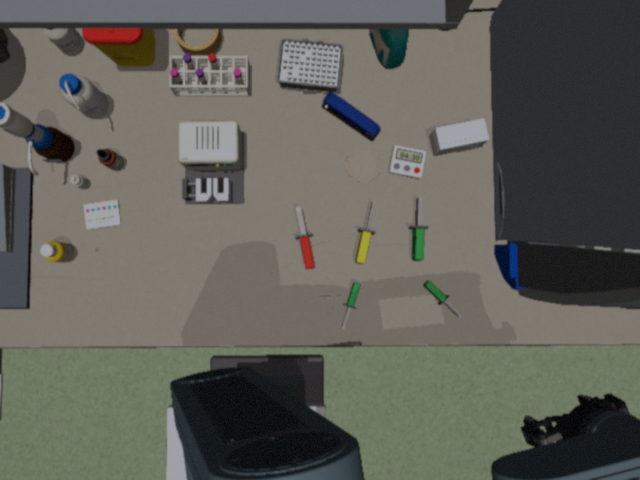

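View pics/side0.png

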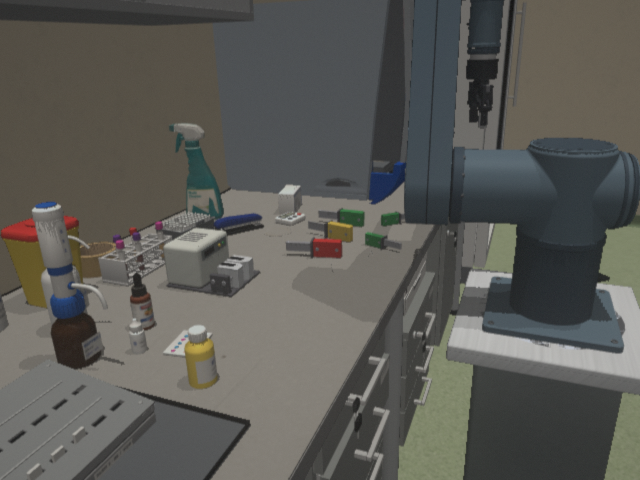

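Green things in the top view: the gauge at (419,243), a small one at (353,296) and a small one at (437,291). The one at (419,243) stands in a row with yellow and red and is the largest. I'll confirm it in a crop and crop the sealer too.

```bash
cat > h.py <<'E'
from station import *
import cv2,numpy as np
np.set_printoptions(precision=4,suppress=True)
def unproj(n,u,v,z):
    c=camera_info(n);K=np.array(c["K"]);T=np.array(c["world_to_cam"])
    R=T[:3,:3];t=T[:3,3];C=-R.T@t
    d=R.T@np.linalg.solve(K,[u,v,1.]);return C+d*(z-C[2])/d[2]
def proj(n,p):
    c=camera_info(n);K=np.array(c["K"]);T=np.array(c["world_to_cam"])
    q=K@(T[:3,:3]@np.array(p)+T[:3,3]);return q[:2]/q[2]
def crop(img,x,y,w,h,s,out):
    cv2.imwrite(out,cv2.resize(img[y:y+h,x:x+w],None,fx=s,fy=s,interpolation=cv2.INTER_CUBIC))
E
python3 - <<'E'
from h import *
t=cv2.imread("pics/top0.png");s=cv2.imread("pics/side0.png")
crop(t,340,185,130,140,5 if 0 else 4,"pics/c1.png")
crop(t,170,110,90,100,6,"pics/c2.png")
crop(s,150,200,120,100,6,"pics/c3.png")
crop(s,280,190,130,80,6,"pics/c4.png")
E
```

```text
(no output)
```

View pics/c1.png

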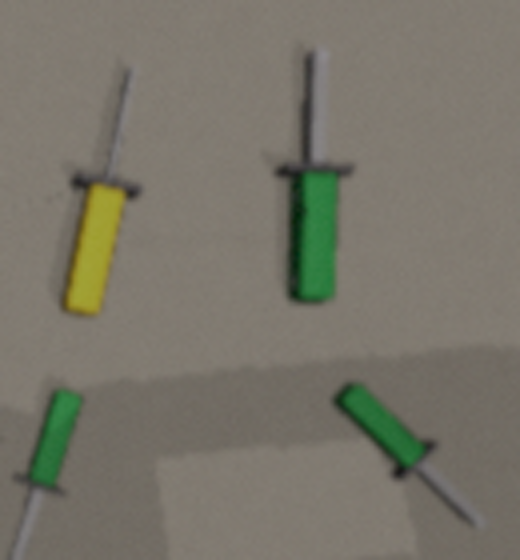

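View pics/c2.png

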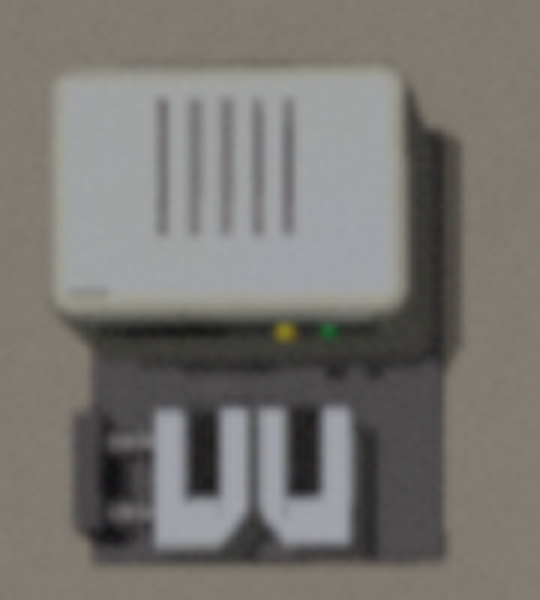

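View pics/c3.png

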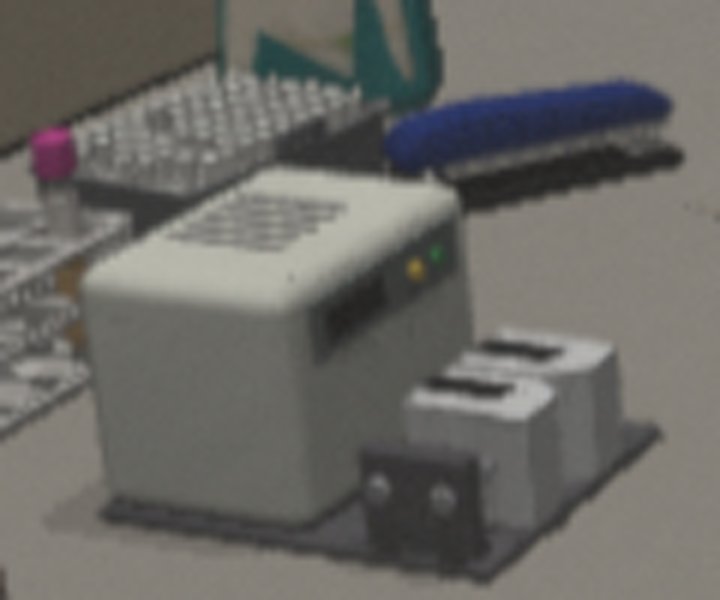

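View pics/c4.png

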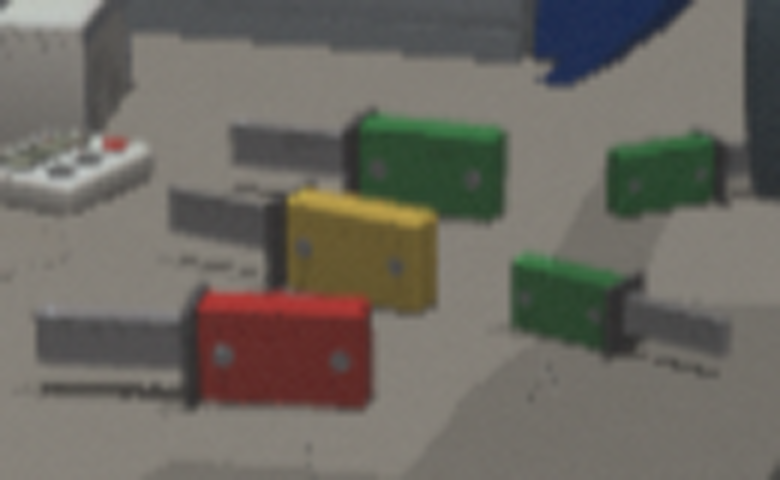

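The crops confirm (419,243): it is the biggest green gauge and its blade is thicker than the yellow one's. The two lower green ones are clearly smaller. The sealer's jaws sit at about (194–229, 178–201), with the gap line near x≈212. Next I'll enlarge for edge readings.

```bash
python3 - <<'E'
from h import *
t=cv2.imread("pics/top0.png")
crop(t,400,190,40,75,8,"pics/d1.png")
crop(t,180,165,70,45,11,"pics/d2.png")
g=lambda a:print([ (a[0]) ])
E
```

```text
(no output)
```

View pics/d1.png

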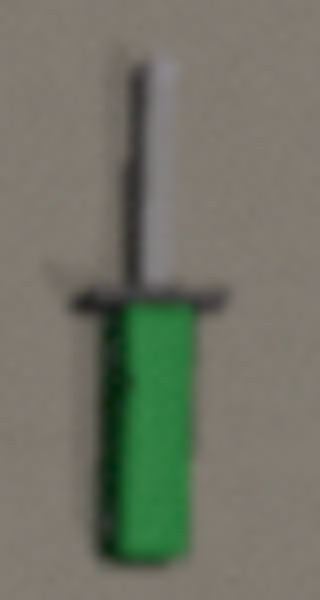

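View pics/d2.png

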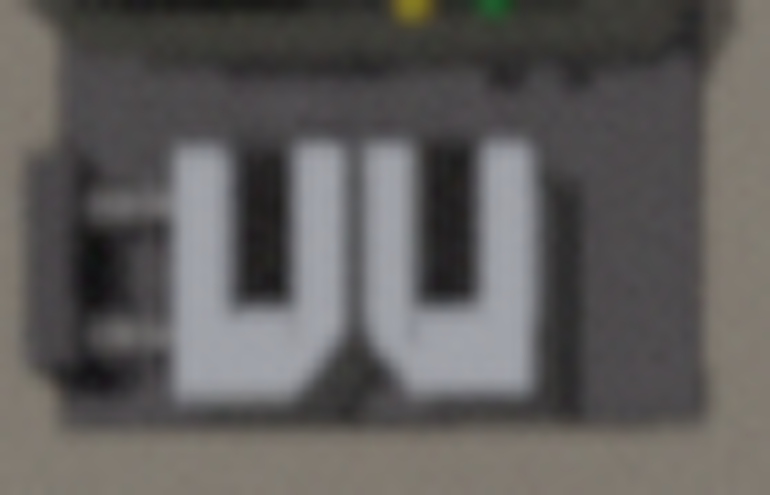

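```bash
python3 - <<'E'
from h import *
def P(x,y,s,x0,y0,z): return unproj("top",(x+.5)/s-.5+x0,(y+.5)/s-.5+y0,z)
g=lambda x,y,z:P(x,y,8,400,190,z)
TL,TR,BL,BR=[g(*p,.04) for p in((125,305),(193,305),(120,555),(187,555))]
print("handle",TL,TR,BL,BR,"ctr",(TL+TR+BL+BR)/4)
print("len",np.linalg.norm((TL+TR-BL-BR)/2),"w",np.linalg.norm(TL-TR),np.linalg.norm(BL-BR))
d=(TL+TR-BL-BR)/2;print("yaw",np.degrees(np.arctan2(d[1],d[0])))
tip=g(161,58,.032);b=g(156,280,.032);print("tip",tip,"base",b, np.degrees(np.arctan2(*(tip-b)[[1,0]])))
c=(TL+TR+BL+BR)/4;print("ctr-tip",np.linalg.norm((tip-c)[:2]))
j=lambda x,y,z=.046:P(x,y,11,180,165,z)
for n,p in dict(FL=(173,401),FLi=(297,401),FRi=(410,395),FR=(537,395),BL=(173,143),BR=(537,143),iLb=(347,150),iLf=(347,325),iRb=(364,150),iRf=(364,325)).items(): print(n,j(*p))
for n,p in dict(bpL=(60,423),bpR=(705,418)).items(): print(n,j(*p,.006))
E
```

```text
handle [ 0.505  -0.3367  0.04  ] [ 0.5049 -0.3536  0.04  ] [ 0.443  -0.3344  0.04  ] [ 0.4429 -0.351   0.04  ] ctr [ 0.4739 -0.3439  0.04  ]
len 0.062092499642145776 w 0.016906067553091778 0.016595215992447048
yaw -2.27344228907639
tip [ 0.568  -0.3484  0.032 ] base [ 0.512  -0.3461  0.032 ] -2.300220895478582
ctr-tip 0.09411263908554605
FL [0.5587 0.0979 0.046 ]
FLi [0.5587 0.0757 0.046 ]
FRi [0.5597 0.0555 0.046 ]
FR [0.5596 0.0328 0.046 ]
BL [0.6055 0.0983 0.046 ]
BR [0.6053 0.033  0.046 ]
iLb [0.6041 0.0671 0.046 ]
iLf [0.5724 0.0669 0.046 ]
iRb [0.6041 0.0641 0.046 ]
iRf [0.5724 0.0639 0.046 ]
bpL [0.5606 0.1262 0.006 ]
bpR [0.5612 0.0068 0.006 ]
```

```bash
python3 - <<'E'
from h import *
def box(img,n,o,yaw,x0,x1,y0,y1,z0,z1,col,ox,oy,s):
    c,sn=np.cos(yaw),np.sin(yaw)
    P=np.array([[o[0]+c*x-sn*y,o[1]+sn*x+c*y,z] for x in(x0,x1) for y in(y0,y1) for z in(z0,z1)])
    q=[proj(n,p) for p in P]; q=[(int((u+.5-ox)*s),int((v+.5-oy)*s)) for u,v in q]
    for a in range(8):
        for b in(1,2,4):
            if not a&b: cv2.line(img,q[a],q[a|b],col,1)
def do(n,ox,oy,w,h,s,out):
    im=cv2.imread(f"pics/{n}0.png")[oy:oy+h,ox:ox+w];im=cv2.resize(im,None,fx=s,fy=s,interpolation=cv2.INTER_CUBIC)
    g=(.4735,-.3439);y=np.radians(-2.3)
    box(im,n,g,y,-.032,.032,-.009,.009,0,.04,(255,0,255),ox,oy,s)
    box(im,n,g,y,.036,.096,-.0035,.0035,.012,.032,(0,0,255),ox,oy,s)
    q=(.560,.0668);y=np.radians(.3)
    box(im,n,q,y,0,.15,-.06,.06,0,.006,(255,0,255),ox,oy,s)
    box(im,n,q,y,0,.045,-.0335,-.0035,.006,.046,(0,0,255),ox,oy,s)
    box(im,n,q,y,0,.045,.0005,.0305,.006,.046,(255,0,0),ox,oy,s)
    cv2.imwrite(out,im)
do("top",400,190,40,75,8,"pics/e1.png");do("top",180,165,70,45,11,"pics/e2.png")
do("side",310,200,65,35,12,"pics/e3.png");do("side",205,245,65,55,11,"pics/e4.png")
a=[cv2.imread(f"pics/e{i}.png") for i in(1,2,3,4)]
H=lambda x,h:cv2.resize(x,None,fx=h/x.shape[0],fy=h/x.shape[0])
r1=np.hstack([H(a[0],300),H(a[1],300)]);r2=np.hstack([H(a[2],260),H(a[3],260)])
W=800
r1=cv2.copyMakeBorder(r1,0,0,0,max(0,W-r1.shape[1]),0)[:,:W];r2=cv2.copyMakeBorder(r2,0,0,0,max(0,W-r2.shape[1]),0)[:,:W]
cv2.imwrite("pics/e.png",np.vstack([r1,r2]))
E
```

```text
(no output)
```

View pics/e.png

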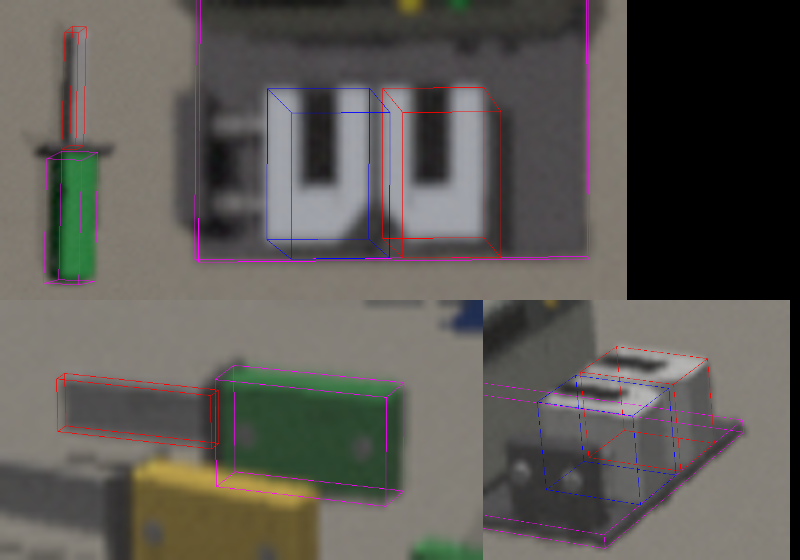

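View pics/e4.png

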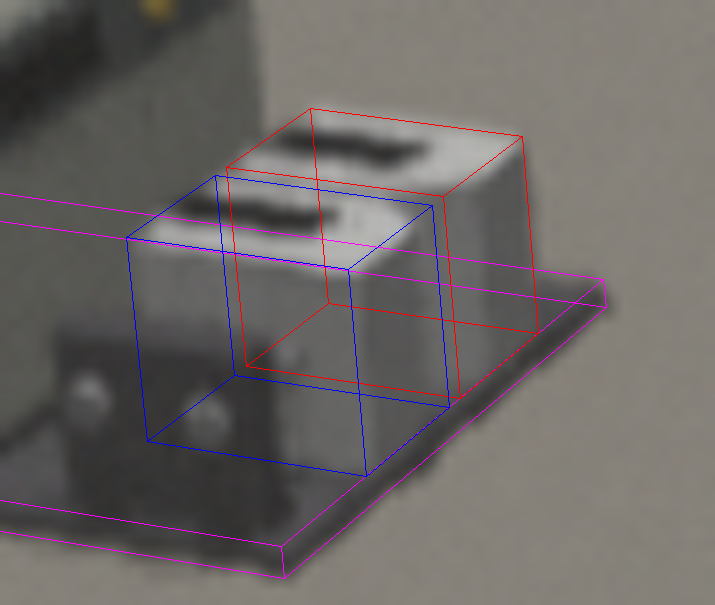

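Both cameras agree within about 2 mm, giving these poses:
- **Gauge:** centre (0.4735, -0.344), yaw -2.3°.
- **Gap:** (0.560, 0.067), yaw about 0.3°.

First I turn the tool, then move over the handle.

Emit:
{"op": "jog_arm", "data": {
  "series": [
    [-1,0,0,0,0,0,0.261],
    [-1,0,0,0,0,0,0.261],
    [-1,0,0,0,0,0,0.261],
    [-1,0,0,0,0,0,0]
  ]
}}

```text
clock: 0.5
eef_pos: [0.1895, -0.516, 0.2388]
tool_rot: [-179.9, 0.0, -2.3]
contact_force: [-0.2, -0.3, -0.0]
width: 1.001
```

Emit:
{"op": "jog_arm", "data": {
  "series": [
    [-1,0.2,-0.13,0,0,0,0],
    [-1,0.26,-0.17,0,0,0,0],
    [-1,0.26,-0.17,0,0,0,0],
    [-1,0.26,-0.17,0,0,0,0],
    [-1,0.26,-0.17,0,0,0,0],
    [-1,0.26,-0.17,0,0,0,0],
    [-1,0.2,-0.13,0,0,0,0],
    [-1,0.146,-0.112,0,0,0,0]
  ]
}}

```text
clock: 1.3
eef_pos: [0.4754, -0.3424, 0.239]
tool_rot: [-180.0, 0.0, -1.9]
contact_force: [-0.3, -0.5, -1.0]
width: 1.001
```

Emit:
{"op": "jog_arm", "data": {
  "series": [
    [-1,0,0,0,0,0,0],
    [-1,0,0,0,0,0,0]
  ]
}}

```text
clock: 1.5
eef_pos: [0.4736, -0.3436, 0.2389]
tool_rot: [-180.0, 0.1, -2.0]
contact_force: [-0.5, 0.4, -1.0]
width: 1.0
```

Emit:
{"op": "jog_arm", "data": {
  "series": [
    [-1,0,0,0.25,0,0,0],
    [-1,0,0,0.25,0,0,0],
    [-1,0,0,0.25,0,0,0],
    [-1,0,0,0.25,0,0,0],
    [-1,0,0,0.2,0,0,0],
    [-1,0,0,0,0,0,0]
  ]
}}

```text
clock: 2.1
eef_pos: [0.4698, -0.3427, 0.055]
tool_rot: [-179.6, 0.4, -2.3]
contact_force: [-0.8, 0.9, -0.7]
width: 1.002
```

```bash
python3 - <<'E'
from h import *
o=get_obs();print(o["eef_pos"],o["tool_rot"])
s=read_camera("side");t=read_camera("top")
cv2.imwrite("pics/side1.png",s);cv2.imwrite("pics/top1.png",t)
crop(s,290,150,130,100,6,"pics/f.png");crop(t,370,180,100,90,6,"pics/g.png")
E
```

```text
[ 0.4698 -0.3427  0.055 ] [-179.6365    0.3981   -2.2982]
```

View pics/f.png

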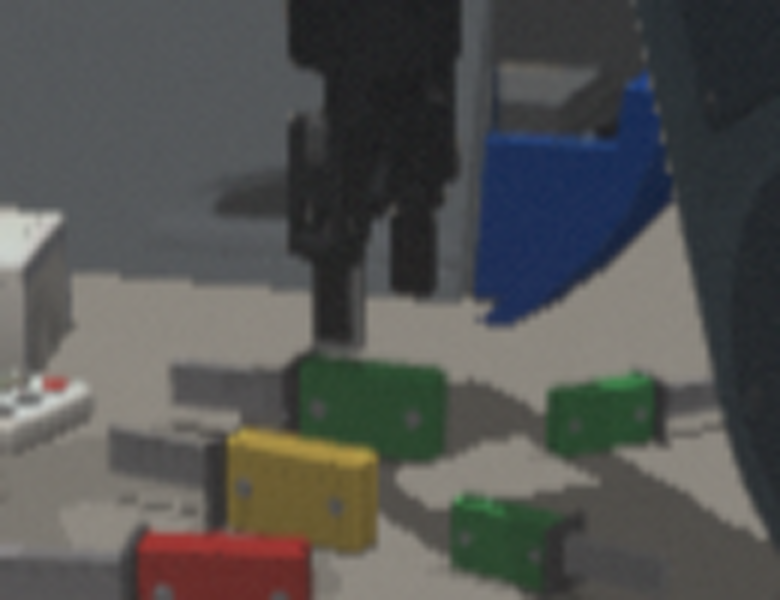

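View pics/g.png

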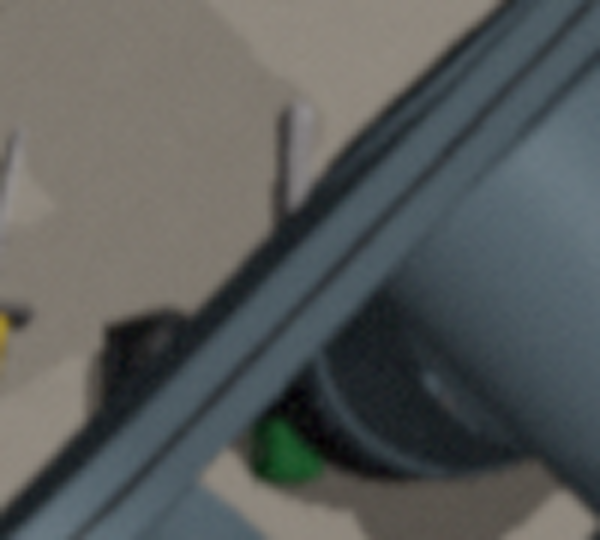

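The fingers straddle the green handle at about (345,220) in the side view, and yellow is clear of them. I'll let the arm settle and then lower it.

Emit:
{"op": "jog_arm", "data": {
  "series": [
    [-1,0,0,0.1,0,0,0],
    [-1,0,0,0.1,0,0,0],
    [-1,0,0,0.05,0,0,0],
    [-1,0,0,0,0,0,0],
    [-1,0,0,0,0,0,0]
  ]
}}

```text
clock: 2.7
eef_pos: [0.474, -0.345, 0.0232]
tool_rot: [179.9, -0.1, -2.3]
contact_force: [-0.3, -0.7, 0.2]
width: 1.002
```

Emit:
{"op": "jog_arm", "data": {
  "series": [
    [-1,0,-0.005,0.045,0,0,0],
    [-1,0,0,0,0,0,0],
    [-1,0,0,0,0,0,0]
  ]
}}

```text
clock: 3.0
eef_pos: [0.4735, -0.3433, 0.0151]
tool_rot: [-180.0, 0.0, -2.3]
contact_force: [-0.5, -0.3, 0.1]
width: 1.0
```

Emit:
{"op": "jog_arm", "data": {
  "series": [
    [1,0,0,0,0,0,0],
    [1,0,0,0,0,0,0],
    [1,0,0,0,0,0,0],
    [1,0,0,0,0,0,0],
    [1,0,0,0,0,0,0],
    [1,0,0,0,0,0,0],
    [1,0,0,0,0,0,0],
    [1,0,0,0,0,0,0]
  ]
}}

```text
clock: 3.8
eef_pos: [0.4737, -0.3436, 0.0153]
tool_rot: [180.0, -0.0, -2.3]
contact_force: [-0.2, -0.1, 1.8]
width: 0.203
```

The opening of about 17.3 mm matches the handle, so it is gripped. Lifting.

Emit:
{"op": "jog_arm", "data": {
  "series": [
    [1,0,0,-0.05,0,0,0],
    [1,0,0,-0.15,0,0,0],
    [1,0,0,-0.2,0,0,0],
    [1,0,0,-0.15,0,0,0],
    [1,0,0,-0.1,0,0,0],
    [1,0,0,0,0,0,0]
  ]
}}

```text
clock: 4.4
eef_pos: [0.4746, -0.3444, 0.1152]
tool_rot: [179.8, -0.2, -2.3]
contact_force: [-0.0, -0.4, 0.0]
width: 0.2
```

Emit:
{"op": "jog_arm", "data": {
  "series": [
    [1,0,0,0,0,0,-0.091],
    [1,-0.05,-0.1,0,0,0,0],
    [1,-0.05,-0.18,0,0,0,0],
    [1,-0.05,-0.22,0,0,0,0],
    [1,-0.05,-0.22,0,0,0,0],
    [1,-0.056,-0.22,0,0,0,0],
    [1,0,-0.22,0,0,0,0],
    [1,0,-0.22,0,0,0,0]
  ]
}}

```text
clock: 5.2
eef_pos: [0.4327, -0.1349, 0.1116]
tool_rot: [-179.9, 0.1, 0.3]
contact_force: [0.1, -1.2, -0.6]
width: 0.201
```

Emit:
{"op": "jog_arm", "data": {
  "series": [
    [1,0,-0.22,0,0,0,0],
    [1,0,-0.22,0,0,0,0],
    [1,0,-0.22,0,0,0,0],
    [1,0,-0.22,0,0,0,0],
    [1,0,-0.22,0,0,0,0],
    [1,0,-0.18,0,0,0,0],
    [1,0,-0.1,0,0,0,0],
    [1,0,-0.08,0,0,0,0]
  ]
}}

```text
clock: 6.0
eef_pos: [0.4317, 0.0836, 0.1117]
tool_rot: [-180.0, 0.1, 0.4]
contact_force: [-1.3, -0.4, -1.3]
width: 0.197
```

Emit:
{"op": "jog_arm", "data": {
  "series": [
    [1,0,0,0,0,0,0],
    [1,0,0,0,0,0,0],
    [1,0,0,0,0,0,0]
  ]
}}

```text
clock: 6.3
eef_pos: [0.4327, 0.0816, 0.1124]
tool_rot: [180.0, 0.0, 0.3]
contact_force: [0.2, -0.1, -1.2]
width: 0.2
```

Emit:
{"op": "jog_arm", "data": {
  "series": [
    [1,0,0.097,0,0,0,0],
    [1,0,0,0.15,0,0,0],
    [1,0,0,0.2,0,0,0],
    [1,0,0,0.17,0,0,0],
    [1,0,0,0.08,0,0,0],
    [1,0,0,0.02,0,0,0],
    [1,0,0,0,0,0,0],
    [1,0,0,0,0,0,0]
  ]
}}

```text
clock: 7.1
eef_pos: [0.4335, 0.0674, 0.0202]
tool_rot: [180.0, -0.1, 0.3]
contact_force: [-0.5, 0.0, -0.1]
width: 0.202
```

```bash
python3 - <<'E'
from h import *
o=get_obs();print(o["eef_pos"],o["tool_rot"],o["contact_force"])
s=read_camera("side");t=read_camera("top")
cv2.imwrite("pics/side2.png",s);cv2.imwrite("pics/top2.png",t)
crop(s,200,230,120,90,6,"pics/f2.png");crop(t,170,140,110,90,7,"pics/g2.png")
E
```

```text
[0.4335 0.0674 0.0202] [179.9907  -0.0778   0.2982] [-0.4958  0.002  -0.0518]
```

View pics/f2.png

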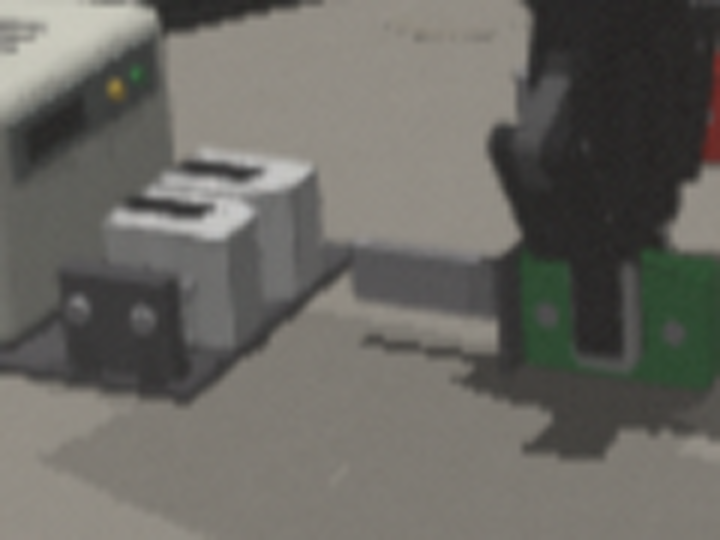

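View pics/g2.png

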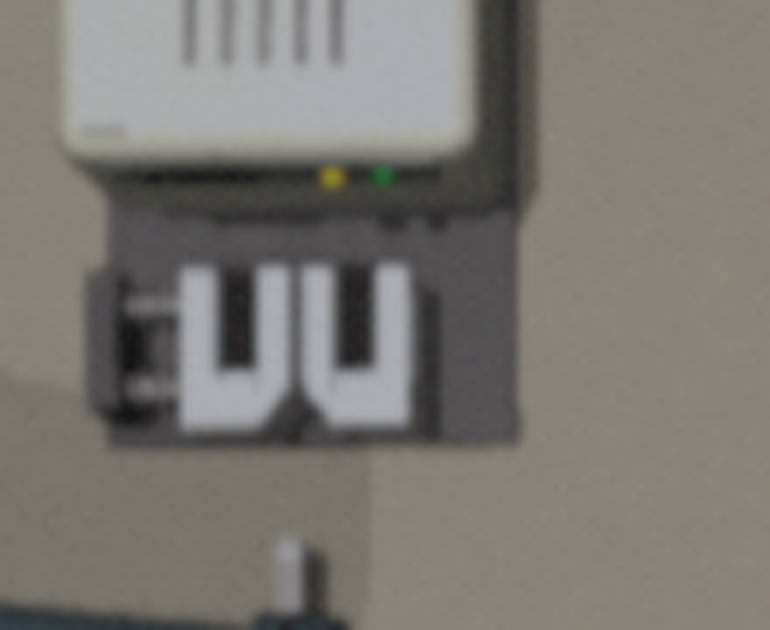

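The gauge is level and upright. In the top view the tip is at about (211,217), just ahead of the gap at about (212,186). I'll compare the lateral positions.

```bash
python3 - <<'E'
from h import *
P=lambda x,y,z:unproj("top",(x+.5)/7-.5+170,(y+.5)/7-.5+140,z)
print(P(290,538,.037),P(290,605,.037))
print("gap L/R",P(291,340,.046),P(303,340,.046),"flare",P(263,430,.046),P(326,428,.046))
E
```

```text
[0.5291 0.0682 0.037 ] [0.5101 0.0681 0.037 ]
gap L/R [0.5842 0.0669 0.046 ] [0.5842 0.0635 0.046 ] flare [0.5587 0.0746 0.046 ] [0.5592 0.0569 0.046 ]
```

Emit:
{"op": "jog_arm", "data": {
  "series": [
    [1,0,0.006,0.015,0,0,0],
    [1,0.08,0,0,0,0,0],
    [1,0.08,0,0,0,0,0],
    [1,0.04,0,0,0,0,0],
    [1,0.04,0,0,0,0,0],
    [1,0.04,0,0,0,0,0],
    [1,0,0,0,0,0,0]
  ]
}}

```text
clock: 7.9
eef_pos: [0.4744, 0.0669, 0.0168]
tool_rot: [180.0, 0.1, 0.3]
contact_force: [-0.6, -2.6, -2.8]
width: 0.203
```

Emit:
{"op": "jog_arm", "data": {
  "series": [
    [1,0.03,0,0,0,0,0],
    [1,0.03,0,0,0,0,0],
    [1,0.03,0,0,0,0,0],
    [1,0,0,0,0,0,0]
  ]
}}

```text
clock: 8.3
eef_pos: [0.4881, 0.0668, 0.017]
tool_rot: [180.0, 0.0, 0.3]
contact_force: [-0.7, -4.4, -2.7]
width: 0.202
```

The tip is about 24 mm in, with a side force of about 4.4 N from the sprung jaw and little drag. Continuing.

Emit:
{"op": "jog_arm", "data": {
  "series": [
    [1,0.04,0,0,0,0,0],
    [1,0.04,0,0,0,0,0],
    [1,0.04,0,0,0,0,0],
    [1,0.03,0,0,0,0,0],
    [1,0.02,0,0,0,0,0],
    [1,0,0,0,0,0,0]
  ]
}}

```text
clock: 8.9
eef_pos: [0.5137, 0.0669, 0.0172]
tool_rot: [180.0, 0.0, 0.3]
contact_force: [-1.0, -4.7, -2.1]
width: 0.203
```

Emit:
{"op": "jog_arm", "data": {
  "series": [
    [1,0.02,0,0,0,0,0],
    [1,0.013,0,0,0,0,0],
    [1,0,0,0,0,0,0]
  ]
}}

```text
clock: 9.2
eef_pos: [0.5183, 0.0669, 0.0171]
tool_rot: [180.0, 0.0, 0.3]
contact_force: [-1.1, -6.2, -1.8]
width: 0.203
```

Only a few millimetres remain. I'll advance 1 mm per row and watch the force.

Emit:
{"op": "jog_arm", "data": {
  "series": [
    [1,0.01,0,0,0,0,0],
    [1,0.008,0,0,0,0,0],
    [1,0,0,0,0,0,0]
  ]
}}

```text
clock: 9.5
eef_pos: [0.5208, 0.0669, 0.0171]
tool_rot: [180.0, 0.1, 0.3]
contact_force: [-2.1, -5.1, -1.6]
width: 0.202
```

Emit:
{"op": "jog_arm", "data": {
  "series": [
    [1,0.008,0,0,0,0,0],
    [1,0,0,0,0,0,0]
  ]
}}

```text
clock: 9.7
eef_pos: [0.5219, 0.067, 0.0171]
tool_rot: [180.0, 0.1, 0.3]
contact_force: [-2.4, -5.4, -1.8]
width: 0.198
```

Emit:
{"op": "jog_arm", "data": {
  "series": [
    [1,0.007,0,0,0,0,0],
    [1,0,0,0,0,0,0]
  ]
}}

```text
clock: 9.9
eef_pos: [0.5229, 0.067, 0.0171]
tool_rot: [180.0, 0.1, 0.3]
contact_force: [-1.9, -4.8, -1.0]
width: 0.204
```

Emit:
{"op": "jog_arm", "data": {
  "series": [
    [1,0.007,0,0,0,0,0],
    [1,0,0,0,0,0,0]
  ]
}}

```text
clock: 10.1
eef_pos: [0.5229, 0.067, 0.0171]
tool_rot: [180.0, 0.2, 0.4]
contact_force: [-5.7, -4.9, 1.3]
width: 0.2
```

Emit:
{"op": "jog_arm", "data": {
  "series": [
    [1,0.007,0,0,0,0,0],
    [1,0,0,0,0,0,0]
  ]
}}

```text
clock: 10.3
eef_pos: [0.523, 0.0671, 0.017]
tool_rot: [180.0, 0.3, 0.4]
contact_force: [-7.2, -5.7, 4.9]
width: 0.205
```

```bash
python3 - <<'E'
from h import *
o=get_obs();print(o["eef_pos"],o["tool_rot"],o["contact_force"])
s=read_camera("side");t=read_camera("top")
cv2.imwrite("pics/side3.png",s);cv2.imwrite("pics/top3.png",t)
crop(s,200,230,120,90,6,"pics/f3.png");crop(t,170,140,110,90,7,"pics/g3.png")
E
```

```text
[0.523  0.0671 0.017 ] [179.9656   0.3004   0.3663] [-7.152  -5.6735  4.9201]
```

View pics/f3.png

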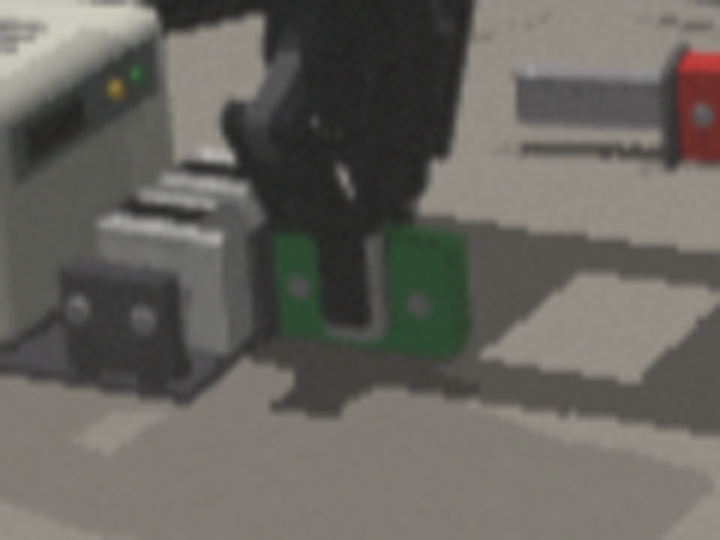

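View pics/g3.png

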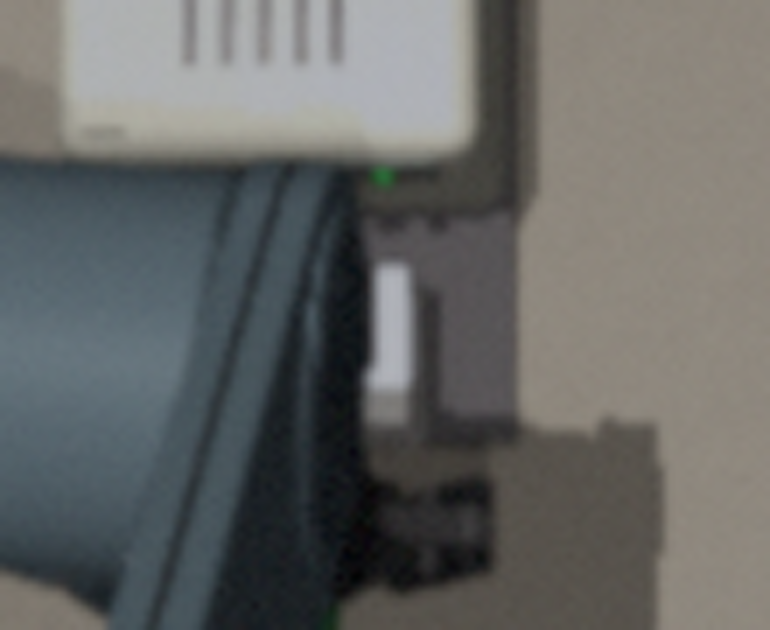

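Contact is clear: x stalled at 0.523 and Fx rose to about 7 N, so the flange is on the jaws. In the side view it meets them at about (244,280). I'll ease off, lower 1.5 mm and release.

Emit:
{"op": "jog_arm", "data": {
  "series": [
    [1,-0.009,0,0,0,0,0],
    [1,0,0,0.01,0,0,0],
    [1,0,0,0,0,0,0]
  ]
}}

```text
clock: 10.7
eef_pos: [0.5229, 0.067, 0.0158]
tool_rot: [180.0, 0.1, 0.4]
contact_force: [-5.7, -4.9, 2.0]
width: 0.202
```

Emit:
{"op": "jog_arm", "data": {
  "series": [
    [-0.2,0,0,0,0,0,0],
    [-0.2,0,0,0,0,0,0],
    [-0.2,0,0,0,0,0,0],
    [-0.2,0,0,0,0,0,0],
    [-0.2,0,0,0,0,0,0],
    [-0.2,0,0,0,0,0,0]
  ]
}}

```text
clock: 11.3
eef_pos: [0.5245, 0.0675, 0.0158]
tool_rot: [-180.0, -0.0, 0.3]
contact_force: [0.3, -0.4, 0.8]
width: 0.598
```

Released, with forces near zero. Retreating straight up, then away.

Emit:
{"op": "jog_arm", "data": {
  "series": [
    [-0.2,0,0,-0.05,0,0,0],
    [-0.2,0,0,-0.15,0,0,0],
    [-0.2,0,0,-0.2,0,0,0],
    [-0.2,0,0,-0.2,0,0,0],
    [-0.2,0,0,-0.2,0,0,0],
    [-0.2,0,0,-0.2,0,0,0],
    [-0.2,0,0,-0.15,0,0,0],
    [-0.2,0,0,0,0,0,0]
  ]
}}

```text
clock: 12.1
eef_pos: [0.5266, 0.0674, 0.1925]
tool_rot: [180.0, -0.4, 0.3]
contact_force: [1.0, -0.4, 0.0]
width: 0.6
```

Emit:
{"op": "jog_arm", "data": {
  "series": [
    [-0.2,-0.2,0.1,0,0,0,0],
    [-0.2,-0.25,0.2,0,0,0,0],
    [-0.2,-0.25,0.25,0,0,0,0],
    [-0.2,-0.2,0.25,0,0,0,0],
    [-0.2,-0.1,0.25,0,0,0,0],
    [-0.2,0,0.2,0,0,0,0],
    [-0.2,0,0.1,0,0,0,0],
    [-0.2,0,0,0,0,0,0]
  ]
}}

```text
clock: 12.9
eef_pos: [0.3774, -0.1354, 0.188]
tool_rot: [180.0, 0.0, 0.1]
contact_force: [0.7, -0.5, -0.3]
width: 0.602
```

```bash
python3 - <<'E'
from h import *
o=get_obs();print(o["clock"],o["eef_pos"],o["contact_force"])
s=read_camera("side");t=read_camera("top")
cv2.imwrite("pics/side4.png",s);cv2.imwrite("pics/top4.png",t)
crop(s,200,210,130,90,6,"pics/f4.png");crop(t,170,140,110,110,5,"pics/g4.png")
E
```

```text
12.9 [ 0.3774 -0.1354  0.188 ] [ 0.6992 -0.4671 -0.3325]
```

View pics/f4.png

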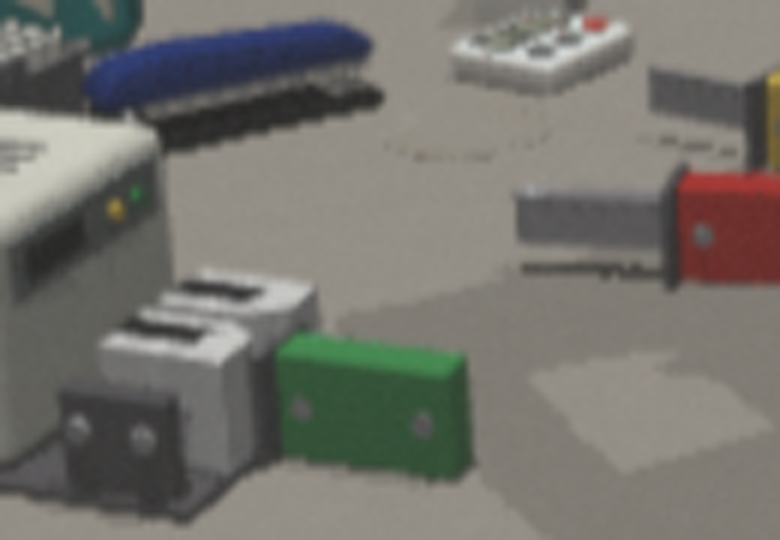

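View pics/g4.png

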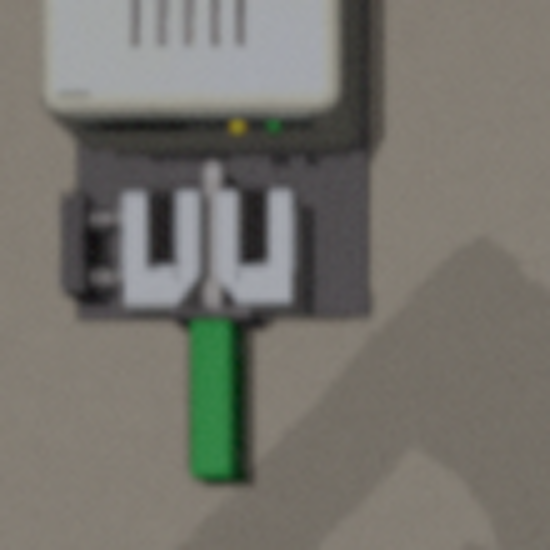

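View pics/top4.png

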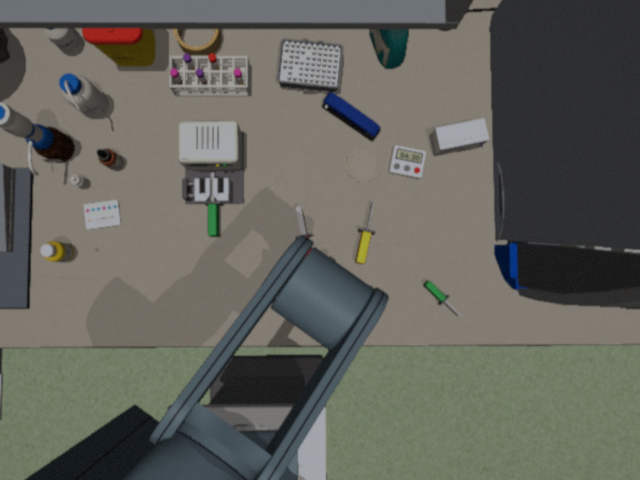

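The gauge is seated: handle at about (212,219), blade tip out past the jaws at about (212,172), jaws parted, and red and yellow unmoved. One numeric check before I hand in.

Emit:
{"op": "jog_arm", "data": {
  "series": [
    [-0.2,0,0,0,0,0,0],
    [-0.2,0,0,0,0,0,0]
  ]
}}

```text
clock: 13.2
eef_pos: [0.3776, -0.1327, 0.1881]
tool_rot: [-180.0, 0.0, 0.4]
contact_force: [0.2, 0.4, -0.7]
width: 0.601
```

```bash
python3 - <<'E'
from h import *
P=lambda x,y,z:unproj("top",(x+.5)/5-.5+170,(y+.5)/5-.5+140,z)
print("tip",P(212,162,.032),"handle top",P(215,320,.04),P(214,474,.04),"gap edges",P(198,240,.046),P(218,240,.046))
o=get_obs();print(o["dq"],o["contact_force"]);close_job()
E
```

```text
tip [0.6192 0.0676 0.032 ] handle top [0.5543 0.0647 0.04  ] [0.4931 0.0647 0.04  ] gap edges [0.5853 0.0707 0.046 ] [0.5853 0.0628 0.046 ]
[ 0.0124 -0.0516 -0.2517 -0.1024 -0.1252 -0.1854] [ 0.1979  0.4185 -0.6567]
the job is handed in; nothing more can be done
```

The largest green gauge is in the jaw gap with its flange against the jaws, released and standing upright. I handed the job in at about 13 s of the 42 s allowed.

- **Insertion:** I gripped the handle (opening about 17 mm) and slid the blade in. Drag was about 1–2 N and side force about 5 N. When the flange met the jaws the drag rose to about 7 N and motion stopped. That drag is below the 5–10 N you gave, and I can't explain the difference.
- **Seating:** In the last pictures the blade tip is about 59 mm past the jaw faces and within about 1 mm of the gap's line. The jaws stand about 7–8 mm apart, against 4 mm at rest.
- **Disagreement:** The handle's centre line read about 2–3 mm to the right of the blade tip in the last top view. That would be about 2° of yaw, or just my pixel reading; either is well inside the 10° limit.
- **Other gauges:** Yellow is in the same place in the top view before and after. Red's handle was hidden by the arm in the last top view, but the part in the side view has not moved. I compared both by eye and did not measure them again. The arm is clear of everything.

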